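# Heft the ball tin and sort it by weight

### The arm

A 6-joint arm with a two-finger parallel gripper is mounted at the origin on a cart in front of the work surface, level with it; the furniture and walls round the work are solid. World frame = base frame: x ahead of the robot, y to its left, z up, the work surface at z = 0. Lengths are in m, angles in rad, forces in N, time in s.
With the tool pointing down it reaches from about 0.35 to 0.875 m from the base axis. Payload 4.2 kg.
Tool frame: the origin (TCP) lies midway between the tips of the shut fingers; the grasp point (between the pads) lies 19 mm behind it (robot.tcp_to_grasp is the distance from the TCP to the grasp point, in m); z points along the fingers, y is the line along which they close (so a half turn about z gives the same grasp; the last joint's range is limited). The gripper opens to 87 mm and grips with 3 to 60 N. Pads are 19 mm wide; open, the fingers measure 117 mm over their backs; the gripper's body (75 mm by 190 mm) begins 51 mm behind the grasp point.
Start: joints at [-1.003, 0.385, 0.008, 0, -1.194, -0.259], TCP at [0.19, -0.595, 0.223] pointing down, gripper open.
Joint ranges: [-3.14, 3.14], [-1.21, 2.06], [-1.07, 1.41], [-3.16, 2.05], [-2.99, -0.16], [-3.1, 3.1]. Speed limits (rad/s): [2.79, 2.79, 3.14, 3.14, 3.14, 3.14].

### API

Orientations are given as a rotation vector (axis times angle).
In Python, from workcell import robot gives the robot as it stands.
- The arm moves only by the tool arm_command, never from a script. Its argument "plan" is one flat list of numbers, 4 for each row, row after row: the shift along the tool's x, y, z in units of 40 mm (1.0 is 40 mm), then the turn about the tool's z in units of 5 degrees (1.0 is 5 degrees). In form: [x, y, z, yaw, x, y, z, yaw, ...]. A call has 1 to 10 rows; each row shifts and turns the commanded pose from where the row before left it, along the tool's axes as they then stand; what a row does not reach is not made up. A row lasts 1/12 s, in which the tool goes at most 41.7 mm and 7.16 degrees, less where a joint would pass 70% of its speed; a pose out of reach is approached as far as the arm can. A call with a number of a shift or a turn outside -1 to 1 is refused whole. A call with a gripper value outside its range is refused whole. "gripper" is the closure, from -1 (fully open) to 1 (shut), set as the call begins (left out, the last holds). The fingers move at their own pace and stop on an object; "grip_force" is the grip in N (left out, the last holds). Time passes only in rows, so rows that do not move let the fingers close. It gives the time, the measured TCP pose, the force, the opening and the grip force at its end, in the units of the state.
- robot.observe(): the state, without advancing time (a new reading comes with each control period).
- robot.capture(name): name is "side" or "top"; returns (picture, depth): 384x512x3 uint8, red, green, blue; 384x512 float32, m along the optical axis (not along the pixel's ray), 0 where there is no reading.
- robot.camera_params(name): a dict with "vfov" (degrees; the focal length in pixels is half the picture's height over the tangent of half this angle, whatever the lens; pixels are square), "cx", "cy" (the principal point, pixels), "eye" and "orientation" of the camera in the world. Camera axes: x right, y down, z forward; pixel columns grow to the right and rows downward; lengths in m; the calibration is good to about 2 mm. A picture is of the moment at which its call begins. camera_params takes no time and is no camera call.
- robot.job_done(): hands the job in; it is judged then, once.
The state is a dict: "clock": time; "joint_positions": joint angles; "dq": joint speeds; "tau": joint torques, N m; "ee_pos": TCP position; "orientation": TCP orientation; "ft_force": force on the tool from outside, world axes, zero at the start; "moment": the same for the moment, N m; "grip_width": finger opening in m; "gripper_force": force on a finger pad.
Only numpy, scipy, OpenCV 4.12 (cv2) and the standard library are available. Lean on these libraries where they do the work, as an engineer would, in place of code of your own. Each camera call takes 0.05 s, during which the arm holds its last target. There are 200 camera calls.

### The job

The closed round tin on the wash table holds spare bearing balls, and nobody knows how many are left. Pick it up clear of the table and feel its weight: if it weighs more than about 400 g it is still more than half full, so set it down upright near the middle of the green tray; if it is lighter, set it down the same way in the orange tray, for refilling. Set it down in hand, without letting it drop.

Things in the scene. Friction and masses are not known exactly. Their poses are not given: they have to be found in the camera images.
- tin_center (a point): closed round tin standing upright, white with a blue band and a grey lid, smooth side, 66 mm in diameter and 43 mm tall; rigid, its lid does not come off. Grasp it across its diameter from above. This point is its centre, 21.5 mm above its underside; its z axis is the tin's axis. Its mass is hidden and differs each time, anywhere from 0.12 kg (nearly empty) to 0.72 kg (full)
- green_tray_floor (a point): low green square plastic tray fixed to the table, for a tin of more than 400 g; 160 mm square outside, 152 mm square inside, floor 3 mm above the table, lip all round 12 mm above the table. This point is the middle of its floor surface; its x and y axes run along its sides. It may lie at the left or at the right
- orange_tray_floor (a point): low orange square plastic tray fixed to the table, for a tin of less than 400 g; same shape and sizes as the green tray. This point is the middle of its floor surface; its x and y axes run along its sides. It lies on the other side from the green tray
There are look-alikes about, which are no part of the job. What is shaped like the part that bears tin_center but pink or yellow is not meant.

How it is judged:
On the way:
1. the tin is lifted clear of the table (its centre more than 60 mm above the table) (height (world z) of tin_center above 0.06 m), for 0.3 s.
At the end, for the whole second after the job is handed in: The tin stands upright (within 0.15 rad) and at rest on the floor of the proper tray, its axis within 45 mm of the tray's middle: the green tray if it weighs more than 400 g, the orange tray if less (between 360 and 440 g either tray counts) (((horizontal distance between tin_center and green_tray_floor below 0.045 m and contact force between tin and green_tray above 3.53 N) or (horizontal distance between tin_center and orange_tray_floor below 0.045 m and contact force between tin and orange_tray between 0.5 and 4.32 N)) and angle between tin_center's own z axis and vertical below 0.15 rad and height (world z) of tin_center below 0.032 m and linear speed of tin below 0.02 m/s); the robot touches nothing.
It fails at once if the tin is dropped or knocked flying (it moves faster than 0.5 m/s while the fingers are not touching it) (linear speed of tin above 0.5 m/s and contact force between tin and the fingers below 0.1 N).
It also fails if it takes over 38 s, if anything falls off the work surface, if the arm or the gripper's body presses on something with over 40 N, if the wrist force passes 120 N, or if a joint passes its speed limit or range.

## Working session

There is one attempt and no reset: what is moved stays moved. The work goes in short steps, Python scripts to look and compute and a tool call to move; the robot and the scene stay as the last step left them, time stands still between calls to the robot, and variables do not carry over. Pictures are saved under pics/ and viewed, at most 10 in all, crops included, and the job is handed in when it is done.

Besides the shell and the picture viewer there is one more tool, called after "Emit:" by a JSON object that holds its "fn" and its "kwargs". arm_command: Moves the arm, as the interface text tells. Shifts and turns lie within -1 to 1; 1 stands for 40 mm of shift or 5 degrees of turn. Its arguments: {"type":"object","properties":{"plan":{"type":"array","items":{"type":"number","minimum":-1,"maximum":1}},"gripper":{"type":"number"},"grip_force":{"type":"number"}},"required":["plan"]}

```bash
mkdir -p pics
cat > h.py <<'E'
import numpy as np,cv2
from scipy.spatial.transform import Rotation as R
from workcell import robot
def cap(n):
    p,d=robot.capture(n); return p,d
def pts(n,d):
    c=robot.camera_params(n); f=192/np.tan(np.radians(c['vfov'])/2)
    v,u=np.mgrid[0:384,0:512]
    P=np.stack([(u-c['cx'])/f*d,(v-c['cy'])/f*d,d],-1)
    o=np.array(c['orientation'],float)
    M=o if o.shape==(3,3) else R.from_rotvec(o).as_matrix()
    return P@M.T+np.array(c['eye'])
E
python3 - <<'E'
from h import *
print(robot.camera_params('top'),robot.camera_params('side'))
s=robot.observe();print(s)
ims=[]
for n in('top','side'):
    p,d=cap(n);np.savez(n+'.npz',p=p,d=d);cv2.imwrite(f'pics/{n}0.png',p[...,::-1])
    hsv=cv2.cvtColor(p,cv2.COLOR_RGB2HSV);P=pts(n,d)
    for nm,lo,hi in(('green',40,85),('orange',6,18),('blue',95,130)):
        m=cv2.inRange(hsv,(lo,90,50),(hi,255,255));k,l,st,c=cv2.connectedComponentsWithStats(m)
        for i in range(1,k):
            if st[i,4]>80:
                q=P[(l==i)&(d>0)]; 
                print(n,nm,st[i],c[i].round(),q.min(0).round(3) if len(q) else'',q.max(0).round(3)if len(q) else'')
E
```

```text
{'vfov': 55.02313122766453, 'cx': 255.4789969613888, 'cy': 194.29613104538225, 'eye': array([0.30824836, 0.05146772, 0.93923583]), 'orientation': array([-2.09107166,  2.10785653, -0.15839768])} {'vfov': 43.68333857793717, 'cx': 245.0963125231545, 'cy': 189.27451007654636, 'eye': array([0.32965367, 1.19220806, 0.62842995]), 'orientation': array([-0.138687  ,  2.63532564, -1.58250898])}
{'clock': 0.0, 'joint_positions': array([-1.00340948e+00,  3.85566330e-01,  6.60841151e-03, -5.49481587e-04,
       -1.19397129e+00, -2.58601344e-01]), 'dq': array([ 0.00186194,  0.00022832, -0.00090654, -0.00053619,  0.00164413,
       -0.00109153]), 'tau': array([-4.24409509e-04, -3.90664923e+01,  1.87407482e+01,  4.22013894e+00,
        1.10095425e-02, -2.30133583e-04]), 'ee_pos': array([ 0.18978431, -0.59484947,  0.22143939]), 'orientation': array([ 0.48273981, -3.10388721, -0.00339019]), 'ft_force': array([ 0.39094249, -0.55308271, -0.45120255]), 'moment': array([-0.03041016,  0.05392676, -0.0315318 ]), 'gripper_force': 0.0, 'grip_width': 0.08686972503935583}
top green [ 317  132   72   69 3814] [3
[... 192 characters left out ...]
] [ 0.055  1.198 -0.825] [ 0.145  1.305 -0.713]
side green [ 190  148   60   24 1175] [221. 159.] [ 0.472 -0.259 -0.   ] [ 0.663 -0.071  0.017]
side orange [  0  89  43  26 429] [13. 98.] [ 1.499e+00 -8.540e-01 -1.000e-03] [ 1.708 -0.521  0.01 ]
side orange [   0  131   42   54 1023] [ 15. 156.] [ 1.51  -0.79  -0.268] [ 1.603 -0.42  -0.103]
side orange [  0 178  52  69 749] [ 23. 214.] [ 1.512 -0.788 -0.502] [ 1.606 -0.312 -0.378]
side orange [139 191  26  18 326] [151. 199.] [0.668 0.053 0.001] [0.745 0.157 0.022]
side orange [ 168  221   95   58 3481] [217. 249.] [ 0.399  0.194 -0.001] [0.6   0.412 0.016]
side orange [ 39 279  37  29 749] [ 57. 293.] [0.741 0.478 0.01 ] [0.811 0.546 0.03 ]
```

View pics/top0.png

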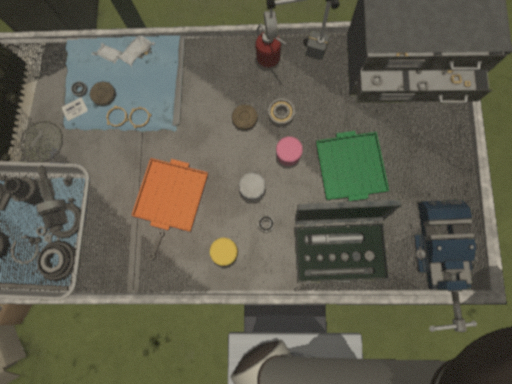

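View pics/side0.png

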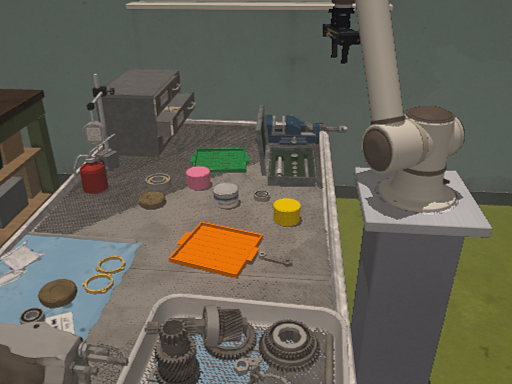

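The top view shows the grey-lidded tin at about (252,186), with pink (289,150) and yellow (223,251) look-alikes. The green tray is at (352,166) on the robot's right, the orange at (170,194) on its left. An open tool case and a vise stand at lower right.

Run:
```python
from h import *
z=np.load('top.npz');p,d=z['p'],z['d'];P=pts('top',d);hsv=cv2.cvtColor(p,cv2.COLOR_RGB2HSV)
for nm,(u,v) in dict(tin=(252,186),pink=(289,150)).items():
    q=P[v-22:v+22,u-22:u+22].reshape(-1,3);q=q[(q[:,2]>.036)&(q[:,2]<.055)]
    (c,r)=cv2.minEnclosingCircle(q[:,:2].astype(np.float32));print(nm,len(q),c,r,np.median(q,0))
for nm,lo,hi,a in(('green',40,85,317),('orange',6,18,100)):
    m=cv2.inRange(hsv,(lo,90,50),(hi,255,255));k,l,st,c=cv2.connectedComponentsWithStats(m)
    i=1+st[1:,4].argmax();mm=((l==i)*255).astype(np.uint8)
    mm=cv2.morphologyEx(mm,cv2.MORPH_OPEN,np.ones((3,3)))
    mm=cv2.morphologyEx(cv2.morphologyEx(mm,cv2.MORPH_CLOSE,np.ones((5,5))),cv2.MORPH_OPEN,cv2.getStructuringElement(2,(31,31)))
    q=P[(mm>0)&(d>0)];q=q[np.abs(q[:,2]-.005)<.02]
    rc=cv2.minAreaRect(q[:,:2].astype(np.float32));print(nm,rc,np.median(q[:,2]),q[:,:2].mean(0))
V=P.reshape(-1,3)
for nm,x0,x1,y0,y1 in(('case',.2,.47,-.35,0),('vise',.2,.5,-.6,-.35),('mid',.3,.7,-.3,.45)):
    q=V[(V[:,0]>x0)&(V[:,0]<x1)&(V[:,1]>y0)&(V[:,1]<y1)&(V[:,2]<.5)];i=q[:,2].argmax();print(nm,q[i],np.percentile(q[:,2],99.5))
s=robot.observe();M=R.from_rotvec(s['orientation']).as_matrix();print(M.round(3))
```

```text
tin 563 (0.5074074268341064, 0.09991101175546646) 0.033710528165102005 [0.50640422 0.09919284 0.04350149]
pink 543 (0.6004433035850525, 0.005594319198280573) 0.03392605856060982 [0.60004566 0.0057431  0.04337672]
green ((0.5649315118789673, -0.15550953149795532), (0.1787160038948059, 0.15817908942699432), 7.4247331619262695) 0.004718672900795529 [ 0.56516869 -0.15733651]
orange ((0.4982799291610718, 0.3178721070289612), (0.1675012856721878, 0.18779528141021729), 75.51953125) 0.004687084415924969 [0.49610853 0.31655491]
case [ 0.20271533 -0.03522888  0.49981099] 0.17530585333750398
vise [ 0.3504678  -0.40252147  0.07787793] 0.07302252899311261
mid [ 0.43340855 -0.13015941  0.17550848] 0.16937736660224914
[[-0.953 -0.304 -0.001]
 [-0.304  0.953  0.002]
 [ 0.     0.002 -1.   ]]
```

The tin is at (0.507, 0.100), green tray at (0.565, -0.156), orange tray at (0.498, 0.317). The case lid reaches z 0.175, so I rise while travelling.

Emit:
{"fn": "arm_command", "kwargs": {"plan": [-0.3, 0.3, -0.4, 0, -0.5, 0.55, -0.4, 0, -0.5, 0.55, -0.4, 0, -0.5, 0.55, -0.3, 0, -0.5, 0.55, 0, 0, -0.5, 0.55, 0, 0, -0.5, 0.55, 0, 0, -0.5, 0.55, 0, 0, -0.5, 0.55, 0, 0, -0.5, 0.55, 0, 0], "gripper": -1}}

```text
clock: 0.93
ee_pos: [0.3091, -0.3354, 0.2822]
orientation: [0.483, -3.104, -0.001]
ft_force: [1.4, -0.1, 0.7]
grip_width: 0.0868
gripper_force: 0.0
```

Emit:
{"fn": "arm_command", "kwargs": {"plan": [-0.5, 0.55, 0, 0, -0.5, 0.55, 0, 0, -0.5, 0.55, 0, 0, -0.5, 0.55, 0, 0, -0.5, 0.55, 0, 0, -0.5, 0.55, 0, 0, -0.5, 0.55, 0, 0, -0.5, 0.55, 0, 0, -0.5, 0.55, 0, 0, -0.5, 0.55, 0, 0]}}

```text
clock: 1.77
ee_pos: [0.4327, -0.0651, 0.2824]
orientation: [0.483, -3.104, -0.0]
ft_force: [-0.6, -0.8, 0.5]
grip_width: 0.0867
gripper_force: 0.0
```

Emit:
{"fn": "arm_command", "kwargs": {"plan": [-0.5, 0.56, 0, 0, -0.5, 0.56, 0, 0, -0.5, 0.56, 0, 0, -0.5, 0.56, 0.3, 0, -0.5, 0.56, 0.5, 0, -0.52, 0.56, 0.5, 0, 0, 0, 0.7, 0, 0, 0, 0.7, 0, 0, 0, 0, 0, 0, 0, 0, 0]}}

```text
clock: 2.6
ee_pos: [0.5062, 0.0977, 0.1735]
orientation: [0.483, -3.1, 0.003]
ft_force: [-0.1, -0.1, 1.2]
grip_width: 0.0868
gripper_force: 0.0
```

Run:
```python
from h import *
s=robot.observe();print(s['ee_pos'],s['ft_force'])
p,d=cap('side');cv2.imwrite('pics/side1.png',cv2.resize(p[90:270,130:370,::-1],None,fx=3,fy=3))
```

```text
[0.50623495 0.09766404 0.17352902] [-0.1049399 -0.1139593  1.2259441]
```

View pics/side1.png

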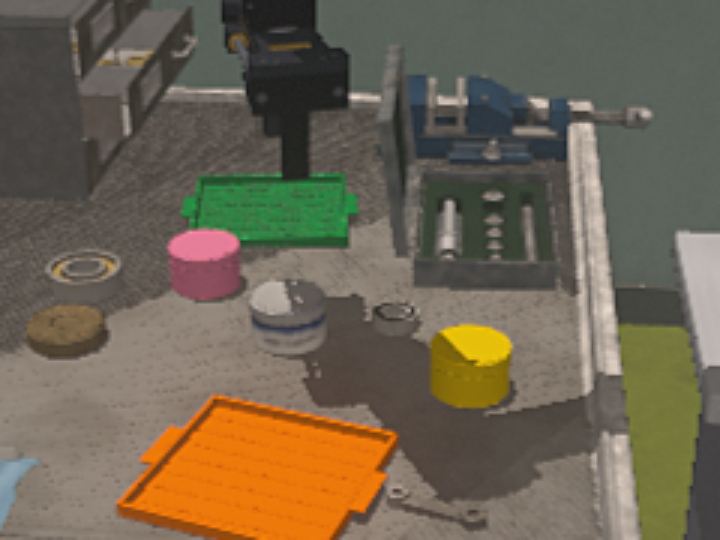

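The side view shows the open gripper straight above the white tin with the blue band (crop (288,315)), between the pink and yellow ones. The way down is clear.

Emit:
{"fn": "arm_command", "kwargs": {"plan": [0, 0.03, 0.6, 0, 0, 0, 0.6, 0, 0, 0, 0.6, 0, 0, 0, 0.6, 0, 0, 0, 0.5, 0, 0, 0, 0.5, 0, 0, 0, 0.4, 0, 0, 0, 0.3, 0, 0, 0, 0, 0, 0, 0, 0, 0]}}

```text
clock: 3.48
ee_pos: [0.5081, 0.0996, 0.012]
orientation: [-0.483, 3.102, 0.001]
ft_force: [-0.2, 0.1, 1.2]
grip_width: 0.0867
gripper_force: 0.0
```

Run:
```python
from h import *
s=robot.observe();print(s['ee_pos'],s['ft_force'],s['moment'])
```

```text
[0.50808851 0.09961653 0.01199413] [-0.22721872  0.13642493  1.22957614] [ 0.02709335  0.0117079  -0.01765246]
```

Emit:
{"fn": "arm_command", "kwargs": {"plan": [0, 0, 0.1, 0, 0, 0, 0, 0, 0, 0, 0, 0, 0, 0, 0, 0, 0, 0, 0, 0, 0, 0, 0, 0, 0, 0, 0, 0, 0, 0, 0, 0], "gripper": 1, "grip_force": 40}}

```text
clock: 4.15
ee_pos: [0.507, 0.0994, 0.0073]
orientation: [-0.484, 3.103, 0.0]
ft_force: [-0.8, -1.2, 6.2]
grip_width: 0.0652
gripper_force: 40.0
```

Emit:
{"fn": "arm_command", "kwargs": {"plan": [0, 0, -0.1, 0, 0, 0, -0.2, 0, 0, 0, -0.4, 0, 0, 0, -0.4, 0, 0, 0, -0.4, 0, 0, 0, -0.4, 0, 0, 0, -0.3, 0, 0, 0, -0.1, 0, 0, 0, 0, 0, 0, 0, 0, 0]}}

```text
clock: 4.98
ee_pos: [0.5059, 0.0991, 0.098]
orientation: [0.482, -3.103, -0.0]
ft_force: [-0.9, 0.5, -2.9]
grip_width: 0.0654
gripper_force: 40.0
```

Emit:
{"fn": "arm_command", "kwargs": {"plan": [0, 0, -0.1, 0, 0, 0, -0.3, 0, 0, 0, -0.5, 0, 0, 0, -0.5, 0, 0, 0, -0.3, 0, 0, 0, 0, 0, 0, 0, 0, 0, 0, 0, 0, 0, 0, 0, 0, 0, 0, 0, 0, 0]}}

```text
clock: 5.82
ee_pos: [0.5059, 0.099, 0.1652]
orientation: [0.483, -3.102, 0.001]
ft_force: [0.1, 0.1, -2.0]
grip_width: 0.0657
gripper_force: 40.0
```

Run:
```python
from h import *
F=[]
for i in range(10):
    p,d=cap('side');s=robot.observe();F.append(np.r_[s['ft_force'],s['moment'],s['tau'][1:3],s['ee_pos'][2],s['grip_width']])
F=np.array(F);print(F.mean(0).round(3),F.std(0).round(3));print(F[:,2].round(2))
cv2.imwrite('pics/side2.png',cv2.resize(p[90:270,130:370,::-1],None,fx=3,fy=3))
```

```text
[ 2.4100e-01  2.3500e-01 -2.6330e+00  2.0000e-03  1.7000e-02 -6.0000e-03
 -3.1501e+01  1.7644e+01  1.6600e-01  6.5000e-02] [0.485 0.608 0.43  0.027 0.036 0.011 0.036 0.026 0.    0.   ]
[-2.1  -3.33 -2.66 -2.21 -2.74 -2.47 -1.95 -2.75 -2.96 -3.17]
```

View pics/side2.png

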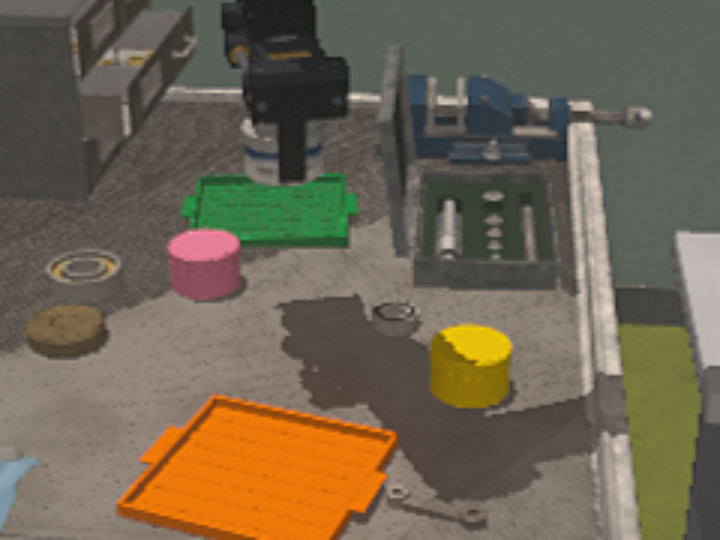

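The tin (blue band) hangs clear in the gripper. The force reads about -2.6 N, but the empty baseline drifted between -0.45 and +1.2 N, so the mass is only known to be about 220–390 g. I'll go over the orange tray, weigh there by joint torques, then compare empty in the same pose.

Emit:
{"fn": "arm_command", "kwargs": {"plan": [-0.07, 0.25, 0, 0, -0.15, 0.5, 0, 0, -0.2, 0.7, 0, 0, -0.2, 0.7, 0, 0, -0.2, 0.7, 0, 0, -0.2, 0.7, 0, 0, -0.2, 0.7, 0, 0, -0.15, 0.6, 0, 0, -0.1, 0.3, 0, 0, 0, 0.1, 0, 0]}}

```text
clock: 7.15
ee_pos: [0.4987, 0.3199, 0.1662]
orientation: [-0.487, 3.103, 0.001]
ft_force: [0.6, 0.7, -3.3]
grip_width: 0.065
gripper_force: 40.0
```

Emit:
{"fn": "arm_command", "kwargs": {"plan": [0, 0, 0.4, 0, 0, 0, 0.6, 0, 0, 0, 0.6, 0, 0, 0, 0.4, 0, 0, 0, 0, 0, 0, 0, 0, 0, 0, 0, 0, 0, 0, 0, 0, 0, 0, 0, 0, 0, 0, 0, 0, 0]}}

```text
clock: 7.98
ee_pos: [0.4992, 0.3176, 0.0877]
orientation: [-0.483, 3.103, 0.002]
ft_force: [-0.8, 0.8, -2.6]
grip_width: 0.0653
gripper_force: 40.0
```

```bash
cat > w.py <<'E'
from h import *
import sys
F=[]
for i in range(12):
    p,d=cap('top');s=robot.observe();F.append(np.r_[s['ft_force'],s['tau'][1:5],s['ee_pos'],s['joint_positions']])
F=np.array(F);print(F.mean(0).round(4));print(F.std(0).round(3)[:7],s['clock'],s['grip_width'])
np.save(sys.argv[1],F.mean(0));cv2.imwrite('pics/'+sys.argv[1]+'.png',p[...,::-1])
E
python3 w.py loaded
```

```text
[-1.73900e-01 -3.90000e-02 -3.16880e+00 -4.07489e+01  1.61786e+01
  3.73920e+00 -8.15000e-02  4.98900e-01  3.17300e-01  8.68000e-02
  8.40200e-01  4.56200e-01 -2.52500e-01  0.00000e+00 -8.61800e-01
 -2.10220e+00]
[0.398 0.451 0.505 0.025 0.027 0.005 0.002] 8.5833 0.06514348167175973
```

Emit:
{"fn": "arm_command", "kwargs": {"plan": [0, 0, 0.2, 0, 0, 0, 0.4, 0, 0, 0, 0.4, 0, 0, 0, 0.4, 0, 0, 0, 0.2, 0, 0, 0, 0.1, 0, 0, 0, 0.1, 0, 0, 0, 0, 0, 0, 0, 0, 0, 0, 0, 0, 0]}}

```text
clock: 9.42
ee_pos: [0.4993, 0.3177, 0.0154]
orientation: [-0.483, 3.103, 0.002]
ft_force: [-0.0, -0.6, -3.3]
grip_width: 0.0652
gripper_force: 40.0
```

Emit:
{"fn": "arm_command", "kwargs": {"plan": [0, 0, 0.05, 0, 0, 0, 0, 0, 0, 0, 0, 0]}}

```text
clock: 9.67
ee_pos: [0.4988, 0.3173, 0.0128]
orientation: [-0.483, 3.104, 0.0]
ft_force: [0.4, 0.7, -3.5]
grip_width: 0.0653
gripper_force: 40.0
```

Emit:
{"fn": "arm_command", "kwargs": {"plan": [0, 0, 0.04, 0, 0, 0, 0, 0, 0, 0, 0, 0]}}

```text
clock: 9.92
ee_pos: [0.4987, 0.3171, 0.0108]
orientation: [0.483, -3.104, 0.0]
ft_force: [0.3, -0.2, -3.4]
grip_width: 0.0653
gripper_force: 40.0
```

Emit:
{"fn": "arm_command", "kwargs": {"plan": [0, 0, 0.03, 0, 0, 0, 0, 0, 0, 0, 0, 0]}}

```text
clock: 10.17
ee_pos: [0.4989, 0.3173, 0.0103]
orientation: [-0.483, 3.104, 0.0]
ft_force: [-1.6, -1.1, 1.7]
grip_width: 0.0651
gripper_force: 40.0
```

Contact was felt on the tray floor (-3.4 N went to +1.7 N). Now I release and lift to the same pose for an empty reading.

Emit:
{"fn": "arm_command", "kwargs": {"plan": [0, 0, 0, 0, 0, 0, 0, 0, 0, 0, 0, 0, 0, 0, 0, 0, 0, 0, 0, 0], "gripper": -1}}

```text
clock: 10.58
ee_pos: [0.4989, 0.3173, 0.0097]
orientation: [-0.483, 3.104, 0.0]
ft_force: [-0.6, 0.3, -0.4]
grip_width: 0.0853
gripper_force: 0.0
```

Emit:
{"fn": "arm_command", "kwargs": {"plan": [0, 0, -0.2, 0, 0, 0, -0.4, 0, 0, 0, -0.5, 0, 0, 0, -0.5, 0, 0, 0, -0.31, 0, 0, 0, 0, 0, 0, 0, 0, 0, 0, 0, 0, 0, 0, 0, 0, 0]}}

```text
clock: 11.33
ee_pos: [0.4982, 0.3166, 0.085]
orientation: [0.482, -3.102, 0.002]
ft_force: [0.3, 0.2, -0.3]
grip_width: 0.0868
gripper_force: 0.0
```

```bash
python3 w.py empty
python3 - <<'E'
import numpy as np
a,b=np.load('loaded.npy'),np.load('empty.npy');print((a-b).round(3));r=np.hypot(*a[7:9])
print('ft kg',(b[2]-a[2])/9.81,'tau2 kg',abs(b[3]-a[3])/9.81/r)
E
```

```text
[-1.80000e-01  2.65000e-02 -1.25000e-02 -3.90849e+01  1.51782e+01
  3.37140e+00 -8.75000e-02  4.98600e-01  3.17000e-01  8.56000e-02
  8.40200e-01  4.57600e-01 -2.53400e-01 -0.00000e+00 -8.60800e-01
 -2.10220e+00]
[0.601 0.349 0.428 0.125 0.022 0.003 0.002] 11.9333 0.08689850055180524
[ 6.000e-03 -6.600e-02 -3.156e+00 -1.664e+00  1.000e+00  3.680e-01
  6.000e-03  0.000e+00  0.000e+00  1.000e-03  0.000e+00 -1.000e-03
  1.000e-03  0.000e+00 -1.000e-03 -0.000e+00]
ft kg 0.32174965453264187 tau2 kg 0.28690645377856105
```

Both readings agree, at 0.32 kg by wrist force and 0.29 kg by torque. That is well under 400 g, so orange is right. I rise further and check the placing.

Emit:
{"fn": "arm_command", "kwargs": {"plan": [0, 0, -0.4, 0, 0, 0, -0.7, 0, 0, 0, -0.7, 0, 0.3, -0.4, -0.3, 0, 0.5, -0.6, 0, 0, 0.5, -0.6, 0, 0, 0.5, -0.6, 0, 0, 0.5, -0.6, 0, 0, 0.2, -0.3, 0, 0, 0, 0, 0, 0]}}

```text
clock: 12.77
ee_pos: [0.4399, 0.1663, 0.1705]
orientation: [0.48, -3.104, -0.0]
ft_force: [0.1, 0.0, 0.1]
grip_width: 0.0868
gripper_force: 0.0
```

Run:
```python
from h import *
p,d=cap('side');cv2.imwrite('pics/side3.png',cv2.resize(p[90:270,130:370,::-1],None,fx=3,fy=3))
q=pts('side',d)[200:250,168:263].reshape(-1,3);q=q[(q[:,2]>.043)&(q[:,2]<.052)]
print(len(q),cv2.minEnclosingCircle(q[:,:2].astype(np.float32)),q[:,2].min(),q[:,2].max(),np.median(q,0))
A=np.c_[q[:,:2],np.ones(len(q))];print(np.linalg.lstsq(A,q[:,2],rcond=None)[0])
print(robot.observe()['ee_pos'],robot.observe()['ft_force'])
```

```text
415 ((0.5001147985458374, 0.3181505501270294), 0.035410866141319275) 0.04307464328247679 0.049195272981348515 [0.4984392  0.3202032  0.04584719]
[0.00017479 0.00295748 0.0448305 ]
[0.44124283 0.16791604 0.17075514] [0.09918632 1.45963027 0.6565249 ]
```

View pics/side3.png

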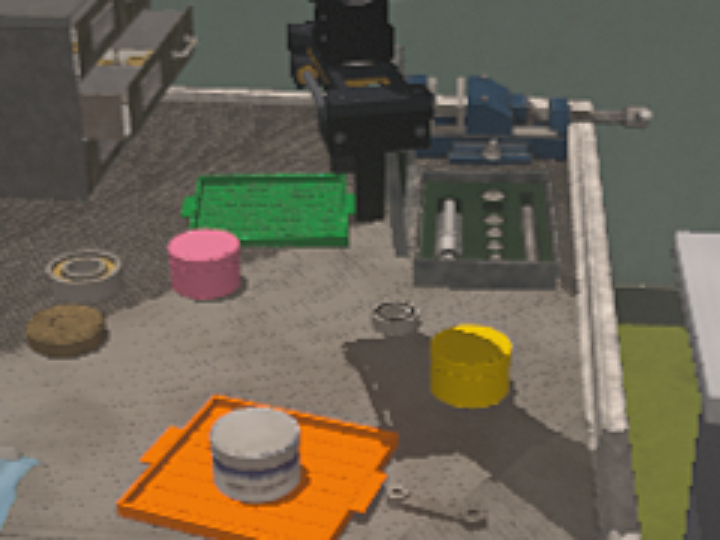

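The tin stands upright in the middle of the orange tray (crop (256,455)). Its lid is level at z 0.046 and the gripper is clear.

```bash
python3 -c "
from workcell import robot
print(robot.job_done())"
```

```text
the job is handed in; nothing more can be done
None
```

The tin weighs about 0.3 kg, under the 400 g limit, so I set it down in hand, upright in the middle of the orange tray, and handed the job in; no verdict was returned.

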